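Load the candling board with a sample row of eggs

TASK

Move the row of four eggs from the fibre tray to the candling board, one egg to each lit ring, keeping their order so that the findings can be noted against the tray: the leftmost egg goes to the leftmost ring, and so on along the row (left and right as the robot sees them). Stand each egg upright in its ring, point down as it was, set it down gently, and let none tip over or fall.

Things in the scene. Friction and masses are not known exactly. Their poses are not given: they have to be found in the camera images.
- egg_goose: The goose egg, the largest of the four, plain cream shell, 56 mm across and 82 mm long, about 150 g, loose. It stands point down, blunt end up. Origin at the lower, pointed tip, z up the egg's axis to the blunt end; it is widest 47 mm above the tip. Standing in a pocket or in a ring its tip is 9 mm below that pocket's or ring's top edge.
- egg_duck: The duck egg, the second largest of the four, plain cream shell, 49 mm across and 68 mm long, about 80 g, loose. It stands point down, blunt end up. Origin at the lower, pointed tip, z up the egg's axis to the blunt end; it is widest 39 mm above the tip. Standing in a pocket or in a ring its tip is 10 mm below that pocket's or ring's top edge.
- egg_hen: The hen egg, the third largest of the four, plain cream shell, 43 mm across and 56 mm long, about 58 g, loose. It stands point down, blunt end up. Origin at the lower, pointed tip, z up the egg's axis to the blunt end; it is widest 32 mm above the tip. Standing in a pocket or in a ring its tip is 11 mm below that pocket's or ring's top edge.
- egg_bantam: The bantam egg, the smallest of the four, plain cream shell, 37 mm across and 48 mm long, about 40 g, loose. It stands point down, blunt end up. Origin at the lower, pointed tip, z up the egg's axis to the blunt end; it is widest 28 mm above the tip. Standing in a pocket or in a ring its tip is 13 mm below that pocket's or ring's top edge.
- tray: Brown fibre egg tray on a small pile, fixed, one row of four pockets: 84 (x) by 306 mm (y), flat top 50 mm above the bench. Cone posts 24 mm higher stand 34 mm either side of the row, level with the gaps between pockets and with the row's ends. Origin on the bench under the row's middle; pockets at x = 0, y = +108, +36, -36, -108 mm (+y is left as the robot looks).
- pocket_goose: The pocket of the tray in which the goose egg stands at the start (all four pockets are alike): round fibre cup fixed in the tray, 52 mm across outside at its rim, 30 mm mouth, 15 mm high. Origin at the centre of its underside, 50 mm above the bench; its top edge is 65 mm above the bench.
- pocket_duck: The pocket of the tray in which the duck egg stands at the start (all four pockets are alike): round fibre cup fixed in the tray, 52 mm across outside at its rim, 30 mm mouth, 15 mm high. Origin at the centre of its underside, 50 mm above the bench; its top edge is 65 mm above the bench.
- pocket_hen: The pocket of the tray in which the hen egg stands at the start (all four pockets are alike): round fibre cup fixed in the tray, 52 mm across outside at its rim, 30 mm mouth, 15 mm high. Origin at the centre of its underside, 50 mm above the bench; its top edge is 65 mm above the bench.
- pocket_bantam: The pocket of the tray in which the bantam egg stands at the start (all four pockets are alike): round fibre cup fixed in the tray, 52 mm across outside at its rim, 30 mm mouth, 15 mm high. Origin at the centre of its underside, 50 mm above the bench; its top edge is 65 mm above the bench.
- candler: Candling board, fixed: low white light box with steel top, 104 (x) by 330 mm (y), top 50 mm above the bench, nearer than the tray or beyond it. Four black rubber rings, empty, 52 mm outside, 30 mm mouth, top edge 65 mm above the bench. Origin on the bench under the row's middle; rings at x = 0, y = +108, +36, -36, -108 mm (+y is left). A pencil lies at its left end.
Mind the look-alikes: they are no part of the job. What is shaped like the egg_goose but orange or purple is not meant. Leave any yellow look-alike of the egg_hen alone.

How it is judged:
By the outcome, as a careful person would: the job done as asked, in the order asked, and still so for the second after the job is handed in, with the robot touching nothing.
It also fails if it takes over 96 s, if anything falls off the work surface, if the arm or the gripper's body presses on something with over 40 N, if the wrist force passes 120 N, or if a joint passes its speed limit or range.

ROBOT

A 6-joint arm with a two-finger parallel gripper is mounted at the origin on the work surface. World frame = base frame: x ahead of the robot, y to its left, z up, the work surface at z = 0. Lengths are in m, angles in rad, forces in N, time in s.
With the tool pointing down it reaches from about 0.35 to 0.775 m from the base axis. Payload 5.5 kg.
Tool frame: the origin (TCP) lies between the finger pads; the fingertips stand 19 mm ahead of it and the grasp point (between the pads) is the TCP; z points along the fingers, y is the line along which they close (so a half turn about z gives the same grasp; the last joint's range is limited). The gripper opens to 85 mm and grips with 20 to 120 N. Pads are 22 mm wide; open, the fingers measure 114 mm over their backs; the gripper's body (76 mm by 85 mm) begins 54 mm behind the grasp point. The pads swing forward as they close: fully open they stand 13 mm farther back than shut.
Start: joints at [1.021, 0.313, 0.046, 1.304, 0, 1.431], TCP at [0.229, 0.527, 0.25] pointing down, gripper open.
Joint ranges: [-2.76, 2.76], [-0.86, 1.69], [-1.03, 1.26], [-2.2, 2.34], [-1.47, 1.5], [-3.14, 3.14]. Speed limits (rad/s): [2.57, 2.57, 3.14, 3.14, 3.14, 3.14].

INTERFACE

Orientations are given as a unit quaternion [w, x, y, z].
In Python, from workcell import env gives the robot as it stands.
- The arm moves only by the tool carry_out, never from a script. Its argument "increments" is a list that holds one entry, the list of rows, each a list of 6 numbers: the shift along the tool's x, y, z each as a share of 50 cm, from -1 to 1, then the turn, a rotation vector about the tool's x, y, z each as a share of 2 pi rad, from -1 to 1. In form: [[[x, y, z, ax, ay, az], ...]]. A call has 1 to 5 rows; each row is the pose to reach, as a shift and turn from the pose commanded when the call began, along the tool's axes at that moment, turning the shorter way round; what a row does not reach only later rows make up. A row lasts 1/8 s, in which the tool goes at most 62.5 mm and 10.7 degrees, less where a joint would pass 70% of its speed; a pose out of reach is approached as far as the arm can. A call with a number of a shift or a turn outside -1 to 1 is refused whole. A call with a gripper value outside its range is refused whole. "jaw" is the closure, from 0 (fully open) to 1 (shut), set as the call begins (left out, the last holds). The fingers move at their own pace and stop on an object; "squeeze" is the grip in N (left out, the last holds). Time passes only in rows, so rows that repeat a pose let the fingers close. It gives the time, the measured TCP pose, the force, the opening and the grip force at its end, in the units of the state.
- env.get_state(): the state, without advancing time (a new reading comes with each control period).
- env.read_camera(name): name is "side" or "top" or "wrist"; returns a dict with "frame" (420x560x3 uint8, blue, green, red), "z_map" (420x560 float32, m along the optical axis (not along the pixel's ray), 0 where there is no reading), "intrinsics" (3x3 intrinsics, pixels), "R" (3x3) and "t" (3): a world point X has camera coordinates R X + t; the wrist camera has in their place "T_tool_cam" (4x4, takes a point from camera to tool coordinates, whose origin is the TCP and whose axes are the flange's). Camera axes: x right, y down, z forward; pixel columns grow to the right and rows downward; lengths in m; the calibration is good to about 2 mm. A picture is of the moment at which its call begins: read the wrist's pose just before it.
- env.hand_in(): hands the job in; it is judged then, once.
Trained networks look in the newest picture that a camera, given by its name, has taken for a name from the list of things; names that differ only in an ending like _2 or _b are one class to them, and where a whole thing is asked for, a point or a joint stands for the part that bears it (a point fixed in the world has none). Each returns a list of dicts, best first, with "score" (0 to 1); they miss things now and then, are a little off and sometimes report something else, mostly with a low value. They report only what shows in the picture. A call takes as long as a camera call. They do not tell look-alikes from the thing itself.
- env.find_in(camera, name): "position" ([x, y, z] in m, in world coordinates, good to about 4 mm: the middle of the surface that is visible of it).
The state is a dict: "clock": time; "joint_pos": joint angles; "qvel": joint speeds; "tau": joint torques, N m; "tcp_pos": TCP position; "orientation": TCP orientation; "wrist_force": force on the tool from outside, world axes, zero at the start; "ft_torque": the same for the moment, N m; "finger_gap": finger opening in m; "grip_force": force on a finger pad.
Only numpy, scipy, OpenCV 4.12 (cv2) and the standard library are available. Lean on these libraries where they do the work, as an engineer would, in place of code of your own. Each camera call takes 0.05 s, during which the arm holds its last target. There are 200 camera calls.

## Working session

There is one attempt and no reset: what is moved stays moved. The work goes in short steps, Python scripts to look and compute and a tool call to move; the robot and the scene stay as the last step left them, time stands still between calls to the robot, and variables do not carry over. Pictures are saved under pics/ and viewed, at most 14 in all, crops included, and the job is handed in when it is done.

Besides the shell and the picture viewer there is one more tool, called after "Emit:" in YAML: its name, and indented under it one key for each argument. carry_out: Moves the arm, as the interface text tells. Its arguments: {"type":"object","properties":{"increments":{"type":"array","items":{"type":"array","items":{"type":"array","items":{"type":"number","minimum":-1,"maximum":1}}}},"jaw":{"type":"number"},"squeeze":{"type":"number"}},"required":["increments"]}

```bash
mkdir -p pics; ls; python3 - <<'E'
from workcell import env
import cv2,numpy as np
s=env.get_state();print({k:np.round(v,3) for k,v in s.items()})
for c in("top","side"):
    r=env.read_camera(c);cv2.imwrite(f"pics/{c}0.png",r["frame"])
    print(c,r["intrinsics"].round(1).tolist(),r["R"].round(4).tolist(),r["t"].round(4).tolist())
    for n in("egg_goose","egg_duck","egg_hen","egg_bantam","tray","candler"):
        print(n,[(np.round(d["position"],3).tolist(),round(d["score"],2)) for d in env.find_in(c,n)][:4])
E
```

```text
pics
{'clock': np.float64(0.0), 'joint_pos': array([1.021, 0.314, 0.045, 1.304, 0.   , 1.431]), 'qvel': array([-0.001, -0.   ,  0.001, -0.002, -0.001, -0.   ]), 'tau': array([ 0.0000e+00, -4.8063e+01,  2.9853e+01,  1.9000e-02, -0.0000e+00,
       -0.0000e+00]), 'tcp_pos': array([0.229, 0.527, 0.249]), 'orientation': array([-0.   ,  0.203,  0.979, -0.001]), 'wrist_force': array([-0.095, -1.175,  0.094]), 'ft_torque': array([ 0.028,  0.035, -0.004]), 'grip_force': np.float64(0.0), 'finger_gap': np.float64(0.085)}
top [[383.3, 0.0, 281.0], [0.0, 383.3, 207.7], [0.0, 0.0, 1.0]] [[-0.0257, -0.9994, 0.022], [-0.9978, 0.0243, -0.0624], [0.0619, -0.0235, -0.9978]] [0.0425, 0.5052, 0.7575]
egg_goose [([0.533, 0.183, 0.071], 0.89), ([0.64, -0.024, 0.13], 0.82), ([0.634, 0.237, 0.073], 0.71)]
egg_duck [([0.642, 0.124, 0.116], 0.77)]
egg_hen [([0.636, -0.088, 0.106], 0.96), ([0.447, 0.256, 0.042], 0.69), ([0.384, 0.158, 0.049], 0.6)]
egg_bantam []
tray [([0.629, 0.024, 0.05], 0.61)]
candler [([0.451, -0.068, 0.048], 0.69)]
side [[429.3, 0.0, 283.0], [0.0, 429.3, 215.0], [0.0, 0.0, 1.0]] [[0.9485, -0.3165, 0.0106], [-0.2322, -0.7178, -0.6563], [0.2153, 0.6201, -0.7544]] [-0.4853, 0.2179, 0.5893]
egg_goose [([0.639, 0.222, 0.067], 0.92), ([0.534, 0.173, 0.067], 0.8), ([0.639, -0.034, 0.125], 0.76)]
egg_duck [([0.646, 0.108, 0.107], 0.75)]
egg_hen [([0.44, 0.249, 0.045], 0.96), ([0.386, 0.147, 0.043], 0.71), ([0.64, -0.102, 0.104], 0.65)]
egg_bantam [([0.643, 0.039, 0.091], 0.74), ([0.646, 0.108, 0.108], 0.31)]
tray []
candler [([0.448, -0.106, 0.055], 0.65), ([0.637, 0.039, 0.062], 0.24)]
```

View pics/top0.png

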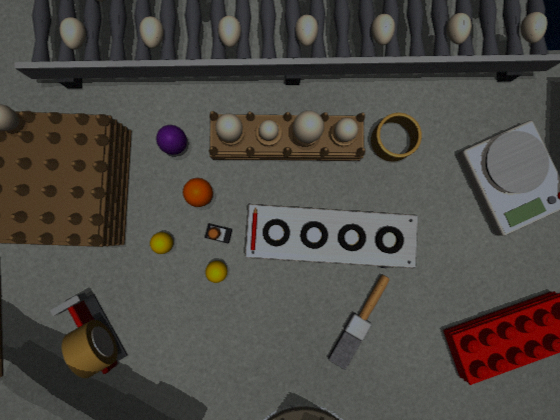

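View pics/side0.png

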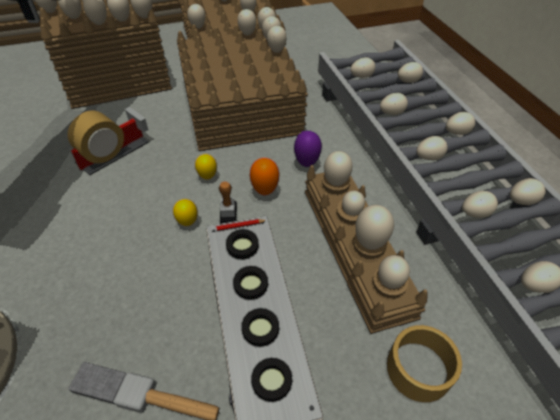

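The row, left to right, is duck, bantam, goose, hen (top view columns 229, 268, 307 and 346, row ~128). The rings run from (275,233) to (390,240), with the pencil at the left end. Next I'll measure the egg axes and ring centres precisely.

```bash
cat >h.py <<'E'
from workcell import env
import cv2,numpy as np
from scipy.optimize import least_squares
from scipy.spatial.transform import Rotation as Ro
EG=dict(duck=(.0245,.068,.039,.010),bantam=(.0185,.048,.028,.013),goose=(.028,.082,.047,.009),hen=(.0215,.056,.032,.011))
def cloud(c):
    s=env.get_state();r=env.read_camera(c);K=r["intrinsics"];z=r["z_map"]
    v,u=np.mgrid[:z.shape[0],:z.shape[1]]
    P=np.stack([(u-K[0,2])*z/K[0,0],(v-K[1,2])*z/K[1,1],z],-1)
    if c=="wrist":
        T=np.array(r["T_tool_cam"]);P=P@T[:3,:3].T+T[:3,3]
        q=s["orientation"];P=P@Ro.from_quat([*q[1:],q[0]]).as_matrix().T+s["tcp_pos"]
    else: P=(P-r["t"])@r["R"]
    P[z==0]=np.nan
    return P,r["frame"]
def egg(P,n,xy,base=.065):
    "fit the egg's blunt half (semi-ellipsoid) to the points near xy"
    R,L,h,s=EG[n];zw=base-s+h
    near=np.hypot(P[...,0]-xy[0],P[...,1]-xy[1])<R+.006
    Q=P[near&(P[...,2]>zw+.002)]
    f=lambda p:(np.sqrt(((Q[:,0]-p[0])/R)**2+((Q[:,1]-p[1])/R)**2+((Q[:,2]-p[2])/(L-h))**2)-1)*R
    o=least_squares(f,[*xy,zw],loss="soft_l1",f_scale=.001)
    return np.r_[o.x,len(Q),np.sqrt(np.mean(o.fun**2))],zw
def rings(P,I,guess):
    "centre of each black ring at its top"
    dark=I.max(-1)<75
    out=[]
    for g in guess:
        m=dark&(np.hypot(P[...,0]-g[0],P[...,1]-g[1])<.036)&(P[...,2]>.058)&(P[...,2]<.072)
        Q=P[m]
        f=lambda p:np.maximum(np.abs(np.hypot(Q[:,0]-p[0],Q[:,1]-p[1])-.0205)-.0045,0)
        o=least_squares(f,Q[:,:2].mean(0));c,r_=cv2.minEnclosingCircle(Q[:,:2].astype(np.float32))
        out.append([*o.x,*c,r_,len(Q),np.median(Q[:,2])])
    return np.array(out)
E
python3 - <<'E'
from h import *
np.set_printoptions(suppress=True,precision=4)
for c in("top","side"):
    P,I=cloud(c);print(c)
    for n,xy in dict(duck=(.645,.115),bantam=(.642,.042),goose=(.64,-.03),hen=(.638,-.1)).items(): print(n,*egg(P,n,xy))
    px=[(275,220),(314,222),(351,225),(390,227)] if c=="top" else [(242,243),(251,283),(261,327),(271,379)]
    print(I[233,275] if c=="top" else I[230,242])
    K=[np.nanmean(P[y-2:y+3,x-2:x+3].reshape(-1,3),0) for x,y in ([(275,233),(314,235),(351,238),(390,240)] if c=="top" else px)]
    print(np.array(K));print(rings(P,I,K))
E
```

```text
top
duck [  0.651    0.124    0.0956 566.       0.0007] 0.094
bantam [  0.649    0.0521   0.0812 269.       0.0008] 0.08
goose [  0.6469  -0.0198   0.1044 705.       0.0007] 0.10300000000000001
hen [  0.6447  -0.0918   0.0873 388.       0.0009] 0.08600000000000001
[142 132 129]
[[ 0.4556  0.0434  0.0527]
 [ 0.4499 -0.0311  0.0526]
 [ 0.4423 -0.102   0.0526]
 [ 0.4365 -0.1772  0.052 ]]
[[  0.4575   0.0423   0.4575   0.0419   0.0255 374.       0.0664]
 [  0.4512  -0.0288   0.4511  -0.029    0.026  401.       0.0663]
 [  0.4447  -0.1002   0.445   -0.1006   0.0261 413.       0.0661]
 [  0.4384  -0.1717   0.4382  -0.172    0.0262 421.       0.066 ]]
side
duck [  0.6515   0.1235   0.0932 549.       0.0008] 0.094
bantam [  0.6494   0.0515   0.079  324.       0.0008] 0.08
goose [   0.6473   -0.0203    0.102  1027.        0.0007] 0.10300000000000001
hen [  0.6451  -0.0924   0.0852 668.       0.0008] 0.08600000000000001
[31 34 34]
[[ 0.4584  0.0473  0.0506]
 [ 0.452  -0.0283  0.0509]
 [ 0.4461 -0.0995  0.0502]
 [ 0.4379 -0.1714  0.0509]]
[[  0.4574   0.0397   0.4578   0.0404   0.0258 492.       0.064 ]
 [  0.4509  -0.0316   0.4506  -0.0317   0.0257 594.       0.064 ]
 [  0.4446  -0.1031   0.4448  -0.103    0.0256 712.       0.0642]
 [  0.4379  -0.1746   0.4381  -0.1744   0.0253 887.       0.0642]]
```

```bash
cat >go.py <<'E'
import sys
from h import *
def go(x,y,z,yaw):
    s=env.get_state();q=s["orientation"];R0=Ro.from_quat([*q[1:],q[0]])
    a=np.radians(yaw);ty=np.array([np.cos(a),np.sin(a),0]);tz=np.array([0,0,-1.])
    R1=Ro.from_matrix(np.stack([np.cross(ty,tz),ty,tz],1))
    d=R0.inv().apply(np.array([x,y,z])-s["tcp_pos"])/.5
    w=(R0.inv()*R1).as_rotvec()/(2*np.pi)
    print(np.round(np.r_[d,w],4).tolist(),"tcp",s["tcp_pos"].round(4),"t",round(float(s["clock"]),2))
if __name__=="__main__": go(*map(float,sys.argv[1:]))
E
python3 go.py .45 .35 .26 20; python3 go.py .6512 .1238 .26 -1.65
```

```text
[-0.5465, -0.1495, -0.0193, 0.0, -0.0, 0.1292] tcp [0.2291 0.5274 0.2504] t 0.8
[-1.0959, -0.4041, -0.0193, 0.0, -0.0, 0.1894] tcp [0.2291 0.5274 0.2504] t 0.8
```

Emit:
carry_out:
  increments:
    - [[-0.547, -0.15, -0.02, 0, 0, 0.129], [-0.547, -0.15, -0.02, 0, 0, 0.129], [-0.547, -0.15, -0.02, 0, 0, 0.129], [-0.547, -0.15, -0.02, 0, 0, 0.129], [-0.547, -0.15, -0.02, 0, 0, 0.129]]
  jaw: 0
  squeeze: 25

```text
clock: 1.42
tcp_pos: [0.4524, 0.3476, 0.2605]
orientation: [0.0, 0.575, 0.818, 0.0]
wrist_force: [-0.3, 0.5, 0.2]
finger_gap: 0.0856
grip_force: 0.0
```

```bash
python3 go.py .6512 .1238 .26 -1.65
```

```text
[-0.5556, 0.223, 0.0012, 0.0001, -0.0, 0.0594] tcp [0.4524 0.3476 0.2605] t 1.43
```

Emit:
carry_out:
  increments:
    - [[-0.556, 0.223, 0, 0, 0, 0.059], [-0.556, 0.223, 0, 0, 0, 0.059], [-0.556, 0.223, 0, 0, 0, 0.059], [-0.556, 0.223, 0, 0, 0, 0.059], [-0.556, 0.223, 0, 0, 0, 0.059]]

```text
clock: 2.05
tcp_pos: [0.6518, 0.1246, 0.2602]
orientation: [0.0, 0.715, 0.699, 0.0]
wrist_force: [0.1, 0.7, -0.3]
finger_gap: 0.0856
grip_force: 0.0
```

Emit:
carry_out:
  increments:
    - [[0, 0, 0, 0, 0, 0], [0, 0, 0, 0, 0, 0]]

```text
clock: 2.3
tcp_pos: [0.6499, 0.1269, 0.26]
orientation: [-0.0, 0.714, 0.7, -0.0]
wrist_force: [-1.3, 0.0, -0.3]
finger_gap: 0.0854
grip_force: 0.0
```

```bash
python3 - <<'E'
from go import *
np.set_printoptions(suppress=True,precision=4)
go(.6512,.1238,.18,-1.65)
P,I=cloud("wrist");cv2.imwrite("pics/w1.png",I)
for n,xy in dict(duck=(.651,.124),bantam=(.649,.052)).items(): print(n,*egg(P,n,xy))
E
```

```text
[-0.0061, 0.0028, 0.1599, -0.0002, -0.0001, 0.0013] tcp [0.6499 0.1269 0.26  ] t 2.3
duck [    0.6515     0.141      0.2952 11099.         0.061 ] 0.094
bantam [   0.6499    0.0505    0.0798 1063.        0.0005] 0.08
```

View pics/w1.png

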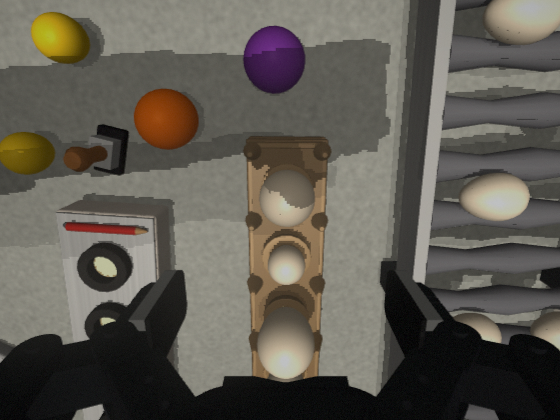

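```bash
sed -i 's/near&(P\[...,2\]>zw+.002)/near\&(P[...,2]>zw+.002)\&(P[...,2]<zw+L-h+.008)/' h.py; python3 - <<'E'
from go import *
np.set_printoptions(suppress=True,precision=4)
go(.6512,.1238,.095,-1.65)
P,I=cloud("wrist")
for n,xy in dict(duck=(.651,.124),bantam=(.649,.052)).items(): print(n,*egg(P,n,xy))
s=env.get_state()
# fingers in tool coords (x=y_world dir)
m=P[...,2]>.16
Q=P[m]-s["tcp_pos"];
for sg in(1,-1):
    f=Q[(Q[:,0]*sg>.035)&(Q[:,0]*sg<.075)&(abs(Q[:,1])<.03)]
    print(len(f),np.percentile(f[:,2],[.5,2,50]),np.percentile(f[:,0],[1,50,99]),np.percentile(f[:,1],[1,99]))
E
```

```text
[-0.0075, 0.0035, 0.3306, -0.0001, -0.0001, 0.0015] tcp [0.6496 0.1275 0.2603] t 2.35
duck [   0.6518    0.1225    0.0941 2423.        0.0004] 0.094
bantam [   0.6498    0.0505    0.0798 1049.        0.0005] 0.08
13660 [-0.0036  0.0001  0.0466] [0.0356 0.0544 0.0725] [-0.0117  0.0154]
13906 [-0.0033  0.0005  0.0468] [-0.0713 -0.0541 -0.0358] [-0.01    0.0165]
```

Emit:
carry_out:
  increments:
    - [[-0.0084, 0.004, 0.06, 0, 0, 0.0015], [-0.0084, 0.004, 0.16, 0, 0, 0.0015], [-0.0084, 0.004, 0.25, 0, 0, 0.0015], [-0.0084, 0.004, 0.31, 0, 0, 0.0015], [-0.0084, 0.004, 0.338, 0, 0, 0.0015]]

```text
clock: 3.02
tcp_pos: [0.6503, 0.124, 0.0898]
orientation: [-0.001, 0.717, 0.697, -0.001]
wrist_force: [-0.4, 0.1, 0.3]
finger_gap: 0.0853
grip_force: 0.0
```

Emit:
carry_out:
  increments:
    - [[0, 0, 0, 0, 0, 0], [0, 0, 0, 0, 0, 0]]

```text
clock: 3.28
tcp_pos: [0.6532, 0.1231, 0.0932]
orientation: [0.001, 0.717, 0.697, 0.001]
wrist_force: [0.5, -0.9, -0.5]
finger_gap: 0.0857
grip_force: 0.0
```

```bash
python3 go.py .6515 .1233 .091 -1.65
```

```text
[0.0003, -0.0034, 0.0044, 0.0005, -0.0001, -0.0] tcp [0.6532 0.1231 0.0932] t 3.27
```

Emit:
carry_out:
  increments:
    - [[0, 0, 0, 0, 0, 0], [0, 0, 0, 0, 0, 0]]

```text
clock: 3.52
tcp_pos: [0.6528, 0.1226, 0.0924]
orientation: [0.001, 0.718, 0.697, 0.001]
wrist_force: [0.0, 0.2, 1.0]
finger_gap: 0.0852
grip_force: 0.0
```

Emit:
carry_out:
  increments:
    - [[0.001, -0.0024, 0.003, 0, 0, 0], [0.001, -0.0024, 0.003, 0, 0, 0]]

```text
clock: 3.78
tcp_pos: [0.6507, 0.1232, 0.0897]
orientation: [-0.0, 0.718, 0.697, -0.0]
wrist_force: [0.9, 0.2, -0.4]
finger_gap: 0.0854
grip_force: 0.0
```

Emit:
carry_out:
  increments:
    - [[0, 0, 0, 0, 0, 0], [0, 0, 0, 0, 0, 0], [0, 0, 0, 0, 0, 0], [0, 0, 0, 0, 0, 0], [0, 0, 0, 0, 0, 0]]
  jaw: 1
  squeeze: 25

```text
clock: 4.4
tcp_pos: [0.651, 0.1231, 0.0898]
orientation: [-0.0, 0.718, 0.697, 0.0]
wrist_force: [0.2, -0.9, -0.1]
finger_gap: 0.0476
grip_force: 25.8
```

Emit:
carry_out:
  increments:
    - [[0, 0, 0, 0, 0, 0], [0, 0, 0, 0, 0, 0], [0, 0, 0, 0, 0, 0]]

```text
clock: 4.78
tcp_pos: [0.651, 0.1232, 0.0898]
orientation: [-0.0, 0.718, 0.697, 0.0]
wrist_force: [-0.8, -1.3, 0.5]
finger_gap: 0.0478
grip_force: 25.8
```

Emit:
carry_out:
  increments:
    - [[0, 0, -0.02, 0, 0, 0], [0, 0, -0.06, 0, 0, 0], [0, 0, -0.12, 0, 0, 0], [0, 0, -0.18, 0, 0, 0], [0, 0, -0.22, 0, 0, 0]]

```text
clock: 5.4
tcp_pos: [0.6516, 0.1232, 0.2023]
orientation: [0.001, 0.718, 0.697, 0.001]
wrist_force: [0.1, 0.5, -0.8]
finger_gap: 0.0477
grip_force: 26.0
```

Emit:
carry_out:
  increments:
    - [[0, 0, 0, 0, 0, 0], [0, 0, 0, 0, 0, 0]]

```text
clock: 5.65
tcp_pos: [0.6506, 0.1231, 0.1991]
orientation: [-0.0, 0.718, 0.697, -0.0]
wrist_force: [0.4, 0.3, -1.4]
finger_gap: 0.0477
grip_force: 26.0
```

```bash
python3 go.py .4575 .041 .2 -5.1
```

```text
[-0.1756, -0.3812, -0.0015, -0.0001, 0.0, 0.0094] tcp [0.6506 0.1231 0.1991] t 5.65
```

Emit:
carry_out:
  increments:
    - [[-0.02, -0.045, 0, 0, 0, 0.001], [-0.062, -0.135, 0, 0, 0, 0.003], [-0.11, -0.24, 0, 0, 0, 0.006], [-0.152, -0.33, 0, 0, 0, 0.008], [-0.1756, -0.381, 0, 0, 0, 0.0094]]

```text
clock: 6.28
tcp_pos: [0.4545, 0.0406, 0.1984]
orientation: [-0.001, 0.738, 0.675, -0.001]
wrist_force: [1.3, 1.2, -1.3]
finger_gap: 0.0478
grip_force: 26.2
```

Emit:
carry_out:
  increments:
    - [[0, 0, 0, 0, 0, 0], [0, 0, 0, 0, 0, 0], [0, 0, 0, 0, 0, 0]]

```text
clock: 6.65
tcp_pos: [0.4588, 0.0413, 0.1995]
orientation: [-0.0, 0.738, 0.675, 0.0]
wrist_force: [-0.2, -0.2, -1.4]
finger_gap: 0.048
grip_force: 26.2
```

```bash
python3 - <<'E'
from go import *
np.set_printoptions(suppress=True,precision=4)
go(.4575,.041,.092,-5.1)
P,I=cloud("wrist");cv2.imwrite("pics/w2.png",I)
G=[(.4575,.041),(.451,-.03),(.4447,-.1017),(.438,-.173)]
for g in G:
    try: print(rings(P,I,[g]))
    except Exception as e: print(e)
E
```

```text
[-0.0008, -0.0026, 0.215, 0.0, -0.0, 0.0001] tcp [0.4588 0.0413 0.1995] t 6.65
[[   0.4584    0.0417    0.4585    0.0414    0.0257 2192.        0.065 ]]
Initial guess is outside of provided bounds
[[ 0.442  -0.1093  0.4418 -0.1253  0.0076 16.      0.065 ]]
Initial guess is outside of provided boundsh.py:32: RuntimeWarning: Mean of empty slice.
  o=least_squares(f,Q[:,:2].mean(0));c,r_=cv2.minEnclosingCircle(Q[:,:2].astype(np.float32))
  ret = um.true_divide(
```

View pics/w2.png

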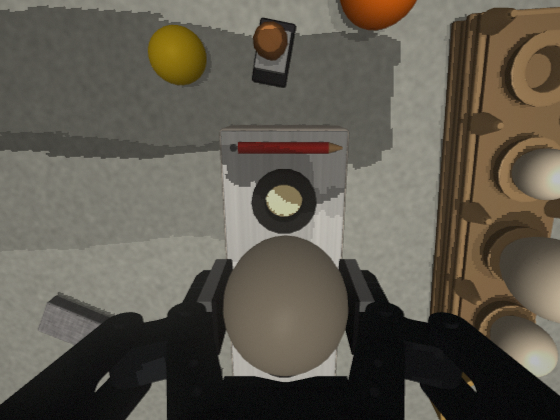

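Emit:
carry_out:
  increments:
    - [[0, -0.001, 0.05, 0, 0, 0], [0, -0.001, 0.11, 0, 0, 0], [0, -0.001, 0.16, 0, 0, 0], [0, -0.001, 0.19, 0, 0, 0], [0, -0.001, 0.2, 0, 0, 0]]

```text
clock: 7.32
tcp_pos: [0.4572, 0.0414, 0.0986]
orientation: [-0.001, 0.738, 0.675, -0.001]
wrist_force: [-0.6, 0.2, -0.2]
finger_gap: 0.0474
grip_force: 26.2
```

Emit:
carry_out:
  increments:
    - [[0, 0, 0, 0, 0, 0], [0, 0, 0, 0, 0, 0], [0, 0, 0, 0, 0, 0]]

```text
clock: 7.7
tcp_pos: [0.458, 0.0411, 0.1004]
orientation: [0.0, 0.738, 0.675, 0.0]
wrist_force: [0.3, -0.4, -1.5]
finger_gap: 0.048
grip_force: 26.2
```

```bash
python3 go.py .458 .0412 .0903 -5.1
```

```text
[0.0003, -0.0001, 0.0203, 0.0002, -0.0, 0.0001] tcp [0.458  0.0411 0.1004] t 7.7
```

Emit:
carry_out:
  increments:
    - [[0, 0, 0.006, 0, 0, 0], [0, 0, 0.011, 0, 0, 0], [0, 0, 0.015, 0, 0, 0], [0, 0, 0.018, 0, 0, 0], [0, 0, 0.019, 0, 0, 0]]

```text
clock: 8.32
tcp_pos: [0.4575, 0.0412, 0.0903]
orientation: [-0.0, 0.738, 0.675, 0.0]
wrist_force: [-1.1, 1.2, -0.2]
finger_gap: 0.0476
grip_force: 26.3
```

Emit:
carry_out:
  increments:
    - [[0, 0, 0, 0, 0, 0], [0, 0, 0, 0, 0, 0], [0, 0, 0, 0, 0, 0]]

```text
clock: 8.7
tcp_pos: [0.4575, 0.0411, 0.0903]
orientation: [-0.0, 0.738, 0.675, 0.0]
wrist_force: [-0.1, 0.0, 0.9]
finger_gap: 0.0474
grip_force: 26.3
```

Emit:
carry_out:
  increments:
    - [[0, 0, 0.001, 0, 0, 0], [0, 0, 0.002, 0, 0, 0], [0, 0, 0.002, 0, 0, 0]]

```text
clock: 9.07
tcp_pos: [0.4576, 0.0413, 0.0898]
orientation: [0.0, 0.738, 0.675, 0.0]
wrist_force: [-1.2, 2.8, 5.4]
finger_gap: 0.0476
grip_force: 26.8
```

Emit:
carry_out:
  increments:
    - [[0, 0, 0, 0, 0, 0], [0, 0, 0, 0, 0, 0], [0, 0, 0, 0, 0, 0], [0, 0, 0, 0, 0, 0]]
  jaw: 0.2

```text
clock: 9.57
tcp_pos: [0.4574, 0.041, 0.0892]
orientation: [-0.0, 0.738, 0.675, -0.0]
wrist_force: [0.2, -0.2, -0.1]
finger_gap: 0.0683
grip_force: 0.0
```

Emit:
carry_out:
  increments:
    - [[0, 0, -0.03, 0, 0, 0], [0, 0, -0.1, 0, 0, 0], [0, 0, -0.2, 0, 0, 0], [0, 0, -0.3, 0, 0, 0], [0, 0, -0.32, 0, 0, 0]]

```text
clock: 10.2
tcp_pos: [0.4593, 0.0409, 0.2528]
orientation: [0.002, 0.738, 0.675, 0.002]
wrist_force: [-0.4, 0.4, -0.1]
finger_gap: 0.0686
grip_force: 0.0
```

Emit:
carry_out:
  increments:
    - [[0, 0, 0, 0, 0, 0], [0, 0, 0, 0, 0, 0], [0, 0, 0, 0, 0, 0]]
  jaw: 0

```text
clock: 10.58
tcp_pos: [0.4566, 0.0411, 0.2477]
orientation: [-0.001, 0.738, 0.675, -0.001]
wrist_force: [0.6, 0.5, -0.5]
finger_gap: 0.0855
grip_force: 0.0
```

```bash
python3 - <<'E'
from go import *
np.set_printoptions(suppress=True,precision=4)
go(.6493,.0515,.25,-1.65)
P,I=cloud("wrist");cv2.imwrite("pics/w3.png",I)
print(egg(P,"duck",(.458,.041)))
for g in [(.451,-.0295)]: print(rings(P,I,[g]))
E
```

```text
[0.0549, 0.382, -0.0057, -0.0005, -0.0, -0.0095] tcp [0.4566 0.0411 0.2477] t 10.57
(array([   0.4581,    0.0411,    0.0943, 2657.    ,    0.0004]), 0.094)
[[   0.452    -0.0297    0.4521   -0.03      0.0256 1389.        0.0649]]
```

View pics/w3.png

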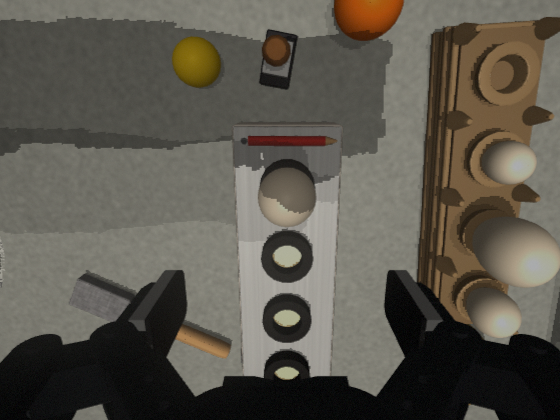

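Duck is upright in ring 1 (seen at 287,190, fit z correct). Next is the bantam.

Emit:
carry_out:
  increments:
    - [[0.014, 0.1, -0.005, 0, 0, -0.002], [0.031, 0.215, -0.005, 0, 0, -0.005], [0.045, 0.31, -0.005, 0, 0, -0.008], [0.0535, 0.37, -0.005, 0, 0, -0.0095], [0.055, 0.382, -0.005, 0, 0, -0.0095]]

```text
clock: 11.25
tcp_pos: [0.6512, 0.0515, 0.2496]
orientation: [-0.001, 0.717, 0.697, -0.001]
wrist_force: [0.5, -0.2, 1.1]
finger_gap: 0.0852
grip_force: 0.0
```

Emit:
carry_out:
  increments:
    - [[0, 0, 0, 0, 0, 0], [0, 0, 0, 0, 0, 0], [0, 0, 0, 0, 0, 0], [0, 0, 0, 0, 0, 0]]

```text
clock: 11.75
tcp_pos: [0.6497, 0.0516, 0.2525]
orientation: [0.0, 0.717, 0.697, 0.0]
wrist_force: [0.2, -0.2, -0.8]
finger_gap: 0.0853
grip_force: 0.0
```

```bash
python3 - <<'E'
from go import *
np.set_printoptions(suppress=True,precision=4)
go(.6495,.0513,.0855,-1.65)
P,I=cloud("wrist")
print(egg(P,"bantam",(.6495,.0513)),egg(P,"goose",(.6475,-.02)))
E
```

```text
[-0.0006, -0.0007, 0.3339, 0.0001, -0.0, -0.0] tcp [0.6497 0.0516 0.2525] t 11.75
(array([   0.6498,    0.0505,    0.0798, 1301.    ,    0.0005]), 0.08) (array([   0.6478,   -0.0213,    0.1031, 3145.    ,    0.0005]), 0.10300000000000001)
```

Emit:
carry_out:
  increments:
    - [[-0.0014, 0, 0.08, 0, 0, 0], [-0.0014, 0, 0.18, 0, 0, 0], [-0.0014, 0, 0.26, 0, 0, 0], [-0.0014, 0, 0.315, 0, 0, 0], [-0.0014, 0, 0.333, 0, 0, 0]]

```text
clock: 12.42
tcp_pos: [0.6487, 0.0509, 0.0833]
orientation: [-0.001, 0.717, 0.697, -0.001]
wrist_force: [0.1, -0.0, 0.7]
finger_gap: 0.0852
grip_force: 0.0
```

Emit:
carry_out:
  increments:
    - [[0, 0, 0, 0, 0, 0], [0, 0, 0, 0, 0, 0], [0, 0, 0, 0, 0, 0], [0, 0, 0, 0, 0, 0]]

```text
clock: 12.92
tcp_pos: [0.6507, 0.0508, 0.0862]
orientation: [0.001, 0.717, 0.697, 0.001]
wrist_force: [0.5, -0.4, 0.3]
finger_gap: 0.0854
grip_force: 0.0
```

Emit:
carry_out:
  increments:
    - [[0, -0.001, 0, 0, 0, 0], [0, -0.001, 0, 0, 0, 0], [0, -0.001, 0, 0, 0, 0], [0, -0.001, 0, 0, 0, 0], [0, -0.001, 0, 0, 0, 0]]
  jaw: 1
  squeeze: 22

```text
clock: 13.55
tcp_pos: [0.649, 0.0509, 0.0852]
orientation: [-0.0, 0.717, 0.697, -0.0]
wrist_force: [-3.6, -0.0, 2.1]
finger_gap: 0.0359
grip_force: 22.9
```

Emit:
carry_out:
  increments:
    - [[0, 0, 0, 0, 0, 0], [0, 0, 0, 0, 0, 0], [0, 0, 0, 0, 0, 0]]

```text
clock: 13.92
tcp_pos: [0.649, 0.0509, 0.0851]
orientation: [-0.0, 0.717, 0.697, -0.0]
wrist_force: [-4.6, 0.1, 2.2]
finger_gap: 0.0361
grip_force: 23.0
```

Emit:
carry_out:
  increments:
    - [[0, 0, -0.015, 0, 0, 0], [0, 0, -0.05, 0, 0, 0], [0, 0, -0.12, 0, 0, 0], [0, 0, -0.19, 0, 0, 0], [0, 0, -0.23, 0, 0, 0]]

```text
clock: 14.55
tcp_pos: [0.6515, 0.0508, 0.2045]
orientation: [0.002, 0.717, 0.697, 0.002]
wrist_force: [0.6, 0.8, -0.5]
finger_gap: 0.0359
grip_force: 22.7
```

Emit:
carry_out:
  increments:
    - [[0, 0, 0, 0, 0, 0], [0, 0, 0, 0, 0, 0], [0, 0, 0, 0, 0, 0], [0, 0, 0, 0, 0, 0]]

```text
clock: 15.05
tcp_pos: [0.6492, 0.0509, 0.1992]
orientation: [-0.001, 0.717, 0.697, -0.001]
wrist_force: [0.1, 0.9, -1.0]
finger_gap: 0.0356
grip_force: 22.7
```

```bash
python3 go.py .452 -.0298 .2 -5.1
```

```text
[-0.1727, -0.3895, -0.0009, -0.0003, -0.0, 0.0095] tcp [0.6492 0.0509 0.1992] t 15.05
```

Emit:
carry_out:
  increments:
    - [[-0.02, -0.045, 0, 0, 0, 0.001], [-0.06, -0.135, 0, 0, 0, 0.003], [-0.108, -0.245, 0, 0, 0, 0.006], [-0.15, -0.337, 0, 0, 0, 0.008], [-0.1727, -0.3895, 0, 0, 0, 0.0095]]

```text
clock: 15.68
tcp_pos: [0.4498, -0.0302, 0.1999]
orientation: [-0.001, 0.738, 0.675, -0.0]
wrist_force: [0.7, -0.6, -0.8]
finger_gap: 0.0357
grip_force: 22.7
```

Emit:
carry_out:
  increments:
    - [[0, 0, 0, 0, 0, 0], [0, 0, 0, 0, 0, 0], [0, 0, 0, 0, 0, 0], [0, 0, 0, 0, 0, 0]]

```text
clock: 16.18
tcp_pos: [0.4531, -0.0296, 0.2001]
orientation: [-0.0, 0.738, 0.675, -0.0]
wrist_force: [0.7, -0.7, -0.8]
finger_gap: 0.0358
grip_force: 22.7
```

```bash
python3 - <<'E'
from go import *
np.set_printoptions(suppress=True,precision=4)
go(.452,-.0298,.0855,-5.1)
P,I=cloud("wrist");cv2.imwrite("pics/w4.png",I)
try: print(rings(P,I,[(.452,-.0298)]))
except Exception as e: print(e)
E
```

```text
[-0.0007, -0.0022, 0.2291, -0.0, -0.0, 0.0002] tcp [ 0.4531 -0.0296  0.2001] t 16.18
[[   0.452    -0.0301    0.452    -0.0302    0.0256 2195.        0.065 ]]
```

View pics/w4.png

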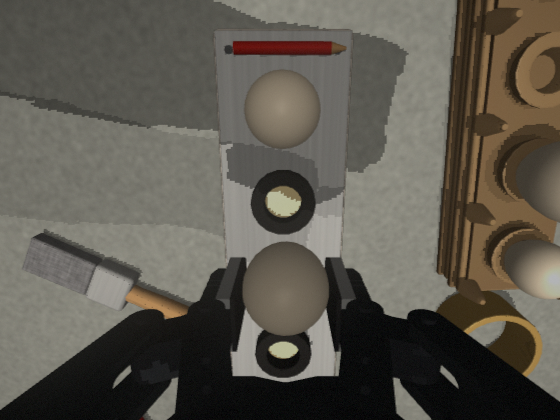

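Emit:
carry_out:
  increments:
    - [[-0.001, -0.002, 0.05, 0, 0, 0], [-0.001, -0.002, 0.11, 0, 0, 0], [-0.001, -0.002, 0.165, 0, 0, 0], [-0.001, -0.002, 0.197, 0, 0, 0], [-0.001, -0.002, 0.208, 0, 0, 0]]

```text
clock: 16.85
tcp_pos: [0.4509, -0.0299, 0.0952]
orientation: [-0.001, 0.738, 0.675, -0.001]
wrist_force: [1.0, -0.3, -0.3]
finger_gap: 0.0355
grip_force: 22.7
```

Emit:
carry_out:
  increments:
    - [[0, 0, 0, 0, 0, 0], [0, 0, 0, 0, 0, 0], [0, 0, 0, 0, 0, 0], [0, 0, 0, 0, 0, 0]]

```text
clock: 17.35
tcp_pos: [0.4517, -0.0303, 0.0967]
orientation: [0.0, 0.738, 0.675, 0.0]
wrist_force: [0.3, -1.2, 0.1]
finger_gap: 0.0358
grip_force: 22.7
```

```bash
python3 go.py .452 -.0299 .0855 -5.1
```

```text
[0.0008, 0.0004, 0.0225, 0.0002, 0.0, 0.0] tcp [ 0.4517 -0.0303  0.0967] t 17.35
```

Emit:
carry_out:
  increments:
    - [[0.0008, 0.0004, 0.006, 0, 0, 0], [0.0008, 0.0004, 0.012, 0, 0, 0], [0.0008, 0.0004, 0.016, 0, 0, 0], [0.0008, 0.0004, 0.019, 0, 0, 0], [0.0008, 0.0004, 0.02, 0, 0, 0]]

```text
clock: 17.98
tcp_pos: [0.4515, -0.03, 0.0864]
orientation: [0.0, 0.738, 0.675, -0.0]
wrist_force: [-1.4, -1.4, 3.5]
finger_gap: 0.0357
grip_force: 23.1
```

Emit:
carry_out:
  increments:
    - [[0, 0, 0.001, 0, 0, 0], [0, 0, 0.002, 0, 0, 0], [0, 0, 0.002, 0, 0, 0]]

```text
clock: 18.35
tcp_pos: [0.4515, -0.0302, 0.0858]
orientation: [0.0, 0.738, 0.675, -0.0]
wrist_force: [-3.9, -2.8, 7.3]
finger_gap: 0.036
grip_force: 23.4
```

Emit:
carry_out:
  increments:
    - [[0, 0, 0, 0, 0, 0], [0, 0, 0, 0, 0, 0], [0, 0, 0, 0, 0, 0], [0, 0, 0, 0, 0, 0], [0, 0, 0, 0, 0, 0]]
  jaw: 0.2

```text
clock: 18.98
tcp_pos: [0.4516, -0.0298, 0.0852]
orientation: [-0.0, 0.738, 0.675, 0.0]
wrist_force: [-0.4, 1.0, -0.0]
finger_gap: 0.0684
grip_force: 0.0
```

Emit:
carry_out:
  increments:
    - [[0, 0, -0.03, 0, 0, 0], [0, 0, -0.1, 0, 0, 0], [0, 0, -0.2, 0, 0, 0], [0, 0, -0.3, 0, 0, 0], [0, 0, -0.33, 0, 0, 0]]

```text
clock: 19.6
tcp_pos: [0.4532, -0.0302, 0.2536]
orientation: [0.002, 0.738, 0.675, 0.002]
wrist_force: [0.1, -0.1, -0.3]
finger_gap: 0.0687
grip_force: 0.0
```

Emit:
carry_out:
  increments:
    - [[0, 0, 0, 0, 0, 0], [0, 0, 0, 0, 0, 0], [0, 0, 0, 0, 0, 0], [0, 0, 0, 0, 0, 0]]
  jaw: 0

```text
clock: 20.1
tcp_pos: [0.4511, -0.0297, 0.2492]
orientation: [-0.001, 0.738, 0.675, -0.001]
wrist_force: [0.2, 0.1, -0.4]
finger_gap: 0.0856
grip_force: 0.0
```

```bash
python3 - <<'E'
from go import *
np.set_printoptions(suppress=True,precision=4)
go(.6475,-.021,.25,-1.65)
P,I=cloud("wrist");cv2.imwrite("pics/w5.png",I)
print(egg(P,"duck",(.458,.041)),egg(P,"bantam",(.452,-.03)))
for g in [(.4457,-.1015)]: print(rings(P,I,[g]))
E
```

```text
[0.0522, 0.3896, -0.0023, -0.0003, -0.0001, -0.0095] tcp [ 0.4511 -0.0297  0.2492] t 20.1
(array([   0.4581,    0.0411,    0.0942, 3207.    ,    0.0004]), 0.094) (array([   0.4513,   -0.0315,    0.0798, 1333.    ,    0.0005]), 0.08)
[[   0.4456   -0.1016    0.4456   -0.102     0.0257 1385.        0.0649]]
```

Emit:
carry_out:
  increments:
    - [[0.014, 0.1, -0.002, 0, 0, -0.002], [0.03, 0.22, -0.002, 0, 0, -0.005], [0.043, 0.32, -0.002, 0, 0, -0.008], [0.051, 0.38, -0.002, 0, 0, -0.0095], [0.0525, 0.3896, -0.002, 0, 0, -0.0095]]

```text
clock: 20.78
tcp_pos: [0.6493, -0.0209, 0.2495]
orientation: [-0.001, 0.717, 0.697, -0.0]
wrist_force: [-0.5, 0.6, -0.8]
finger_gap: 0.0853
grip_force: 0.0
```

Emit:
carry_out:
  increments:
    - [[0, 0, 0, 0, 0, 0], [0, 0, 0, 0, 0, 0], [0, 0, 0, 0, 0, 0], [0, 0, 0, 0, 0, 0]]

```text
clock: 21.28
tcp_pos: [0.6476, -0.021, 0.2519]
orientation: [0.0, 0.717, 0.697, 0.0]
wrist_force: [0.2, 0.6, -0.3]
finger_gap: 0.0852
grip_force: 0.0
```

```bash
python3 - <<'E'
from go import *
np.set_printoptions(suppress=True,precision=4)
go(.6475,-.0207,.099,-1.65)
P,I=cloud("wrist")
print(egg(P,"goose",(.6475,-.02)),egg(P,"hen",(.6455,-.092)))
E
```

```text
[0.0006, -0.0004, 0.3058, 0.0001, 0.0, -0.0001] tcp [ 0.6476 -0.021   0.2519] t 21.27
(array([   0.6477,   -0.0214,    0.103 , 3652.    ,    0.0004]), 0.10300000000000001) (array([   0.6457,   -0.0934,    0.0861, 1600.    ,    0.0005]), 0.08600000000000001)
```

Emit:
carry_out:
  increments:
    - [[0, -0.001, 0.08, 0, 0, 0], [0, -0.002, 0.17, 0, 0, 0], [0, -0.002, 0.245, 0, 0, 0], [0, -0.002, 0.292, 0, 0, 0], [0, -0.002, 0.306, 0, 0, 0]]

```text
clock: 21.95
tcp_pos: [0.6457, -0.0208, 0.0965]
orientation: [-0.001, 0.717, 0.697, -0.001]
wrist_force: [-1.1, -0.5, 0.6]
finger_gap: 0.0854
grip_force: 0.0
```

Emit:
carry_out:
  increments:
    - [[0, 0, 0, 0, 0, 0], [0, 0, 0, 0, 0, 0], [0, 0, 0, 0, 0, 0], [0, 0, 0, 0, 0, 0]]

```text
clock: 22.45
tcp_pos: [0.6475, -0.021, 0.0991]
orientation: [0.001, 0.717, 0.697, 0.0]
wrist_force: [-0.3, 0.1, -0.2]
finger_gap: 0.085
grip_force: 0.0
```

Emit:
carry_out:
  increments:
    - [[0, 0, 0, 0, 0, 0], [0, 0, 0, 0, 0, 0], [0, 0, 0, 0, 0, 0], [0, 0, 0, 0, 0, 0]]
  jaw: 1
  squeeze: 28

```text
clock: 22.95
tcp_pos: [0.647, -0.0209, 0.0985]
orientation: [0.0, 0.717, 0.697, 0.0]
wrist_force: [-1.5, -0.3, 1.6]
finger_gap: 0.0552
grip_force: 29.3
```

Emit:
carry_out:
  increments:
    - [[0, 0, 0, 0, 0, 0], [0, 0, 0, 0, 0, 0], [0, 0, 0, 0, 0, 0], [0, 0, 0, 0, 0, 0]]

```text
clock: 23.45
tcp_pos: [0.647, -0.0209, 0.0984]
orientation: [0.0, 0.717, 0.697, 0.0]
wrist_force: [-1.9, 0.5, 4.2]
finger_gap: 0.0546
grip_force: 29.4
```

Emit:
carry_out:
  increments:
    - [[0, 0, -0.015, 0, 0, 0], [0, 0, -0.05, 0, 0, 0], [0, 0, -0.12, 0, 0, 0], [0, 0, -0.19, 0, 0, 0], [0, 0, -0.22, 0, 0, 0]]

```text
clock: 24.08
tcp_pos: [0.6483, -0.0211, 0.2117]
orientation: [0.002, 0.717, 0.697, 0.001]
wrist_force: [0.4, 0.7, -1.8]
finger_gap: 0.0549
grip_force: 30.0
```

Emit:
carry_out:
  increments:
    - [[0, 0, 0, 0, 0, 0], [0, 0, 0, 0, 0, 0], [0, 0, 0, 0, 0, 0], [0, 0, 0, 0, 0, 0]]

```text
clock: 24.58
tcp_pos: [0.6465, -0.0208, 0.2071]
orientation: [-0.001, 0.717, 0.697, -0.001]
wrist_force: [0.2, -0.3, -1.7]
finger_gap: 0.0541
grip_force: 30.0
```

```bash
python3 go.py .4456 -.1016 .208 -5.1
```

```text
[-0.1731, -0.397, -0.001, -0.0003, -0.0, 0.0096] tcp [ 0.6465 -0.0208  0.2071] t 24.57
```

Emit:
carry_out:
  increments:
    - [[-0.02, -0.045, 0, 0, 0, 0.001], [-0.06, -0.137, 0, 0, 0, 0.003], [-0.109, -0.25, 0, 0, 0, 0.006], [-0.15, -0.343, 0, 0, 0, 0.008], [-0.1731, -0.397, 0, 0, 0, 0.0095]]

```text
clock: 25.2
tcp_pos: [0.4436, -0.1019, 0.208]
orientation: [-0.0, 0.738, 0.675, -0.0]
wrist_force: [-0.1, -0.1, -0.5]
finger_gap: 0.0545
grip_force: 30.3
```

Emit:
carry_out:
  increments:
    - [[0, 0, 0, 0, 0, 0], [0, 0, 0, 0, 0, 0], [0, 0, 0, 0, 0, 0], [0, 0, 0, 0, 0, 0]]

```text
clock: 25.7
tcp_pos: [0.4467, -0.1014, 0.2081]
orientation: [-0.0, 0.737, 0.675, 0.0]
wrist_force: [-0.5, -0.4, -2.3]
finger_gap: 0.0545
grip_force: 30.3
```

```bash
python3 - <<'E'
from go import *
np.set_printoptions(suppress=True,precision=4)
go(.4456,-.1016,.099,-5.1)
P,I=cloud("wrist");cv2.imwrite("pics/w6.png",I)
try: print(rings(P,I,[(.4456,-.1016)]))
except Exception as e: print(e)
print(egg(P,"bantam",(.452,-.03)))
E
```

```text
[-0.0006, -0.0021, 0.2181, -0.0, -0.0, 0.0002] tcp [ 0.4467 -0.1014  0.2081] t 25.7
[[   0.4455   -0.1018    0.4455   -0.1019    0.0259 2010.        0.065 ]]
(array([   0.4513,   -0.0314,    0.0798, 2208.    ,    0.0005]), 0.08)
```

View pics/w6.png

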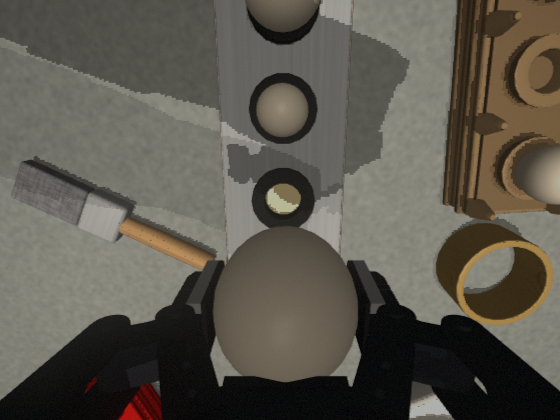

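Emit:
carry_out:
  increments:
    - [[-0.0006, -0.002, 0.05, 0, 0, 0], [-0.0006, -0.002, 0.105, 0, 0, 0], [-0.0006, -0.002, 0.155, 0, 0, 0], [-0.0006, -0.002, 0.185, 0, 0, 0], [-0.0006, -0.002, 0.196, 0, 0, 0]]

```text
clock: 26.38
tcp_pos: [0.4447, -0.1015, 0.1093]
orientation: [-0.001, 0.738, 0.675, -0.0]
wrist_force: [-0.1, -0.4, -0.5]
finger_gap: 0.0546
grip_force: 30.3
```

Emit:
carry_out:
  increments:
    - [[0, 0, 0, 0, 0, 0], [0, 0, 0, 0, 0, 0], [0, 0, 0, 0, 0, 0], [0, 0, 0, 0, 0, 0]]

```text
clock: 26.88
tcp_pos: [0.4454, -0.102, 0.1107]
orientation: [0.0, 0.738, 0.675, 0.0]
wrist_force: [0.3, -0.2, -1.3]
finger_gap: 0.0545
grip_force: 30.3
```

```bash
python3 go.py .4455 -.1018 .0985 -5.1
```

```text
[0.0004, 0.0002, 0.0244, 0.0001, 0.0, 0.0] tcp [ 0.4454 -0.102   0.1107] t 26.88
```

Emit:
carry_out:
  increments:
    - [[0, 0, 0.007, 0, 0, 0], [0, 0, 0.013, 0, 0, 0], [0, 0, 0.018, 0, 0, 0], [0, 0, 0.021, 0, 0, 0], [0, 0, 0.022, 0, 0, 0]]

```text
clock: 27.5
tcp_pos: [0.445, -0.1019, 0.0992]
orientation: [-0.0, 0.738, 0.675, -0.0]
wrist_force: [-1.5, -0.0, -1.2]
finger_gap: 0.0551
grip_force: 30.3
```

Emit:
carry_out:
  increments:
    - [[0, 0, 0.001, 0, 0, 0], [0, 0, 0.002, 0, 0, 0], [0, 0, 0.002, 0, 0, 0]]

```text
clock: 27.88
tcp_pos: [0.4451, -0.102, 0.0987]
orientation: [0.0, 0.738, 0.675, 0.0]
wrist_force: [-3.0, 0.4, 5.4]
finger_gap: 0.0549
grip_force: 30.7
```

Emit:
carry_out:
  increments:
    - [[0, 0, 0, 0, 0, 0], [0, 0, 0, 0, 0, 0], [0, 0, 0, 0, 0, 0], [0, 0, 0, 0, 0, 0], [0, 0, 0, 0, 0, 0]]
  jaw: 0.1

```text
clock: 28.5
tcp_pos: [0.4451, -0.1019, 0.0982]
orientation: [-0.0, 0.738, 0.675, 0.0]
wrist_force: [-0.5, -0.2, -0.2]
finger_gap: 0.0767
grip_force: 0.0
```

Emit:
carry_out:
  increments:
    - [[0, 0, -0.03, 0, 0, 0], [0, 0, -0.1, 0, 0, 0], [0, 0, -0.2, 0, 0, 0], [0, 0, -0.28, 0, 0, 0], [0, 0, -0.3, 0, 0, 0]]

```text
clock: 29.12
tcp_pos: [0.4464, -0.1024, 0.251]
orientation: [0.002, 0.738, 0.675, 0.001]
wrist_force: [-0.6, 0.4, -0.9]
finger_gap: 0.0768
grip_force: 0.0
```

Emit:
carry_out:
  increments:
    - [[0, 0, 0, 0, 0, 0], [0, 0, 0, 0, 0, 0], [0, 0, 0, 0, 0, 0], [0, 0, 0, 0, 0, 0]]
  jaw: 0

```text
clock: 29.62
tcp_pos: [0.4447, -0.1017, 0.2474]
orientation: [-0.001, 0.738, 0.675, -0.0]
wrist_force: [0.2, -0.6, 0.2]
finger_gap: 0.0854
grip_force: 0.0
```

```bash
python3 - <<'E'
from go import *
np.set_printoptions(suppress=True,precision=4)
go(.6456,-.093,.25,-1.65)
P,I=cloud("wrist")
print(egg(P,"goose",(.4455,-.102)),egg(P,"bantam",(.452,-.03)))
for g in [(.439,-.173)]: print(rings(P,I,[g]))
E
```

```text
[0.053, 0.3988, -0.0058, -0.0003, -0.0001, -0.0095] tcp [ 0.4447 -0.1017  0.2474] t 29.62
(array([   0.4441,   -0.1025,    0.1032, 3748.    ,    0.0004]), 0.10300000000000001) (array([   0.4514,   -0.0314,    0.0799, 1650.    ,    0.0005]), 0.08)
[[   0.4391   -0.1732    0.4392   -0.1736    0.0258 1357.        0.0649]]
```

Emit:
carry_out:
  increments:
    - [[0.014, 0.1, -0.005, 0, 0, -0.002], [0.03, 0.22, -0.005, 0, 0, -0.005], [0.043, 0.325, -0.005, 0, 0, -0.008], [0.0515, 0.388, -0.005, 0, 0, -0.0095], [0.053, 0.3988, -0.005, 0, 0, -0.0095]]

```text
clock: 30.3
tcp_pos: [0.6473, -0.0929, 0.2491]
orientation: [-0.001, 0.717, 0.697, -0.0]
wrist_force: [-0.6, -0.8, -0.1]
finger_gap: 0.0855
grip_force: 0.0
```

Emit:
carry_out:
  increments:
    - [[0, 0, 0, 0, 0, 0], [0, 0, 0, 0, 0, 0], [0, 0, 0, 0, 0, 0], [0, 0, 0, 0, 0, 0]]

```text
clock: 30.8
tcp_pos: [0.6456, -0.0933, 0.2514]
orientation: [0.0, 0.717, 0.697, 0.0]
wrist_force: [0.0, -0.1, 1.0]
finger_gap: 0.0855
grip_force: 0.0
```

```bash
python3 - <<'E'
from go import *
np.set_printoptions(suppress=True,precision=4)
go(.6456,-.093,.086,-1.65)
P,I=cloud("wrist")
print(egg(P,"hen",(.6455,-.092)))
E
```

```text
[0.0006, -0.0002, 0.3308, 0.0001, 0.0, -0.0001] tcp [ 0.6456 -0.0933  0.2514] t 30.8
(array([   0.6457,   -0.0934,    0.0862, 1890.    ,    0.0005]), 0.08600000000000001)
```

Emit:
carry_out:
  increments:
    - [[0, -0.001, 0.08, 0, 0, 0], [0, -0.001, 0.18, 0, 0, 0], [0, -0.001, 0.26, 0, 0, 0], [0, -0.001, 0.315, 0, 0, 0], [0, -0.001, 0.33, 0, 0, 0]]

```text
clock: 31.48
tcp_pos: [0.6439, -0.0928, 0.0837]
orientation: [-0.002, 0.717, 0.697, -0.001]
wrist_force: [-0.9, -0.3, 0.7]
finger_gap: 0.0854
grip_force: 0.0
```

Emit:
carry_out:
  increments:
    - [[0, 0, 0, 0, 0, 0], [0, 0, 0, 0, 0, 0], [0, 0, 0, 0, 0, 0], [0, 0, 0, 0, 0, 0]]

```text
clock: 31.98
tcp_pos: [0.646, -0.0932, 0.0867]
orientation: [0.001, 0.717, 0.697, 0.0]
wrist_force: [0.0, 0.4, -0.1]
finger_gap: 0.0853
grip_force: 0.0
```

Emit:
carry_out:
  increments:
    - [[0, 0, 0, 0, 0, 0], [0, 0, 0, 0, 0, 0], [0, 0, 0, 0, 0, 0], [0, 0, 0, 0, 0, 0], [0, 0, 0, 0, 0, 0]]
  jaw: 1
  squeeze: 23

```text
clock: 32.6
tcp_pos: [0.6451, -0.0931, 0.0859]
orientation: [-0.0, 0.717, 0.697, -0.0]
wrist_force: [-3.5, 0.1, 2.9]
finger_gap: 0.0419
grip_force: 23.1
```

Emit:
carry_out:
  increments:
    - [[0, 0, 0, 0, 0, 0], [0, 0, 0, 0, 0, 0], [0, 0, 0, 0, 0, 0], [0, 0, 0, 0, 0, 0]]

```text
clock: 33.1
tcp_pos: [0.6452, -0.0931, 0.0858]
orientation: [-0.0, 0.717, 0.697, -0.0]
wrist_force: [-5.2, -0.3, 4.9]
finger_gap: 0.0417
grip_force: 23.3
```

Emit:
carry_out:
  increments:
    - [[0, 0, -0.015, 0, 0, 0], [0, 0, -0.05, 0, 0, 0], [0, 0, -0.12, 0, 0, 0], [0, 0, -0.19, 0, 0, 0], [0, 0, -0.23, 0, 0, 0]]

```text
clock: 33.72
tcp_pos: [0.6472, -0.0934, 0.2046]
orientation: [0.002, 0.717, 0.697, 0.002]
wrist_force: [0.5, -0.4, -1.1]
finger_gap: 0.042
grip_force: 23.5
```

Emit:
carry_out:
  increments:
    - [[0, 0, 0, 0, 0, 0], [0, 0, 0, 0, 0, 0], [0, 0, 0, 0, 0, 0], [0, 0, 0, 0, 0, 0]]

```text
clock: 34.22
tcp_pos: [0.6451, -0.093, 0.1997]
orientation: [-0.001, 0.717, 0.697, -0.0]
wrist_force: [-0.2, 0.2, -1.1]
finger_gap: 0.0416
grip_force: 23.5
```

```bash
python3 go.py .4391 -.1733 .2 -5.1
```

```text
[-0.1725, -0.4071, -0.0001, -0.0003, -0.0001, 0.0095] tcp [ 0.6451 -0.093   0.1997] t 34.23
```

Emit:
carry_out:
  increments:
    - [[-0.02, -0.045, 0, 0, 0, 0.001], [-0.06, -0.14, 0, 0, 0, 0.003], [-0.109, -0.255, 0, 0, 0, 0.006], [-0.15, -0.352, 0, 0, 0, 0.008], [-0.1725, -0.407, 0, 0, 0, 0.0095]]

```text
clock: 34.85
tcp_pos: [0.4371, -0.1737, 0.2005]
orientation: [-0.001, 0.738, 0.674, -0.0]
wrist_force: [1.1, 0.5, -0.0]
finger_gap: 0.0416
grip_force: 23.6
```

Emit:
carry_out:
  increments:
    - [[0, 0, 0, 0, 0, 0], [0, 0, 0, 0, 0, 0], [0, 0, 0, 0, 0, 0], [0, 0, 0, 0, 0, 0]]

```text
clock: 35.35
tcp_pos: [0.4403, -0.1732, 0.2005]
orientation: [-0.0, 0.737, 0.675, 0.0]
wrist_force: [-0.1, 0.8, -0.5]
finger_gap: 0.0413
grip_force: 23.6
```

```bash
python3 - <<'E'
from go import *
np.set_printoptions(suppress=True,precision=4)
go(.4391,-.1733,.086,-5.1)
P,I=cloud("wrist")
print(rings(P,I,[(.4391,-.1733)]))
E
```

```text
[-0.0005, -0.0024, 0.2291, -0.0, -0.0, 0.0002] tcp [ 0.4403 -0.1732  0.2005] t 35.35
[[   0.4391   -0.1736    0.4391   -0.1739    0.0258 2203.        0.0649]]
```

Emit:
carry_out:
  increments:
    - [[-0.0006, -0.0025, 0.05, 0, 0, 0], [-0.0006, -0.0025, 0.11, 0, 0, 0], [-0.0006, -0.0025, 0.165, 0, 0, 0], [-0.0006, -0.0025, 0.197, 0, 0, 0], [-0.0006, -0.0025, 0.207, 0, 0, 0]]

```text
clock: 36.02
tcp_pos: [0.4379, -0.173, 0.0962]
orientation: [-0.001, 0.738, 0.675, -0.0]
wrist_force: [-0.0, 0.5, 0.3]
finger_gap: 0.0419
grip_force: 23.6
```

Emit:
carry_out:
  increments:
    - [[0, 0, 0, 0, 0, 0], [0, 0, 0, 0, 0, 0], [0, 0, 0, 0, 0, 0], [0, 0, 0, 0, 0, 0]]

```text
clock: 36.52
tcp_pos: [0.4386, -0.1738, 0.0977]
orientation: [0.0, 0.738, 0.675, 0.0]
wrist_force: [-0.0, 0.4, -1.4]
finger_gap: 0.0418
grip_force: 23.6
```

```bash
python3 go.py .4391 -.1735 .086 -5.1
```

```text
[0.0007, 0.0009, 0.0235, 0.0001, 0.0001, 0.0] tcp [ 0.4386 -0.1738  0.0977] t 36.52
```

Emit:
carry_out:
  increments:
    - [[0.0005, 0.0007, 0.006, 0, 0, 0], [0.0005, 0.0007, 0.012, 0, 0, 0], [0.0005, 0.0007, 0.017, 0, 0, 0], [0.0005, 0.0007, 0.02, 0, 0, 0], [0.0005, 0.0007, 0.021, 0, 0, 0]]

```text
clock: 37.15
tcp_pos: [0.4386, -0.1735, 0.0867]
orientation: [-0.0, 0.738, 0.675, -0.0]
wrist_force: [-1.7, -0.0, 1.8]
finger_gap: 0.0418
grip_force: 23.7
```

Emit:
carry_out:
  increments:
    - [[0, 0, 0.001, 0, 0, 0], [0, 0, 0.002, 0, 0, 0], [0, 0, 0.002, 0, 0, 0]]

```text
clock: 37.52
tcp_pos: [0.4387, -0.1738, 0.0863]
orientation: [0.0, 0.738, 0.675, -0.0]
wrist_force: [-3.3, -0.4, 4.9]
finger_gap: 0.0419
grip_force: 24.2
```

Emit:
carry_out:
  increments:
    - [[0, 0, 0, 0, 0, 0], [0, 0, 0, 0, 0, 0], [0, 0, 0, 0, 0, 0], [0, 0, 0, 0, 0, 0], [0, 0, 0, 0, 0, 0]]
  jaw: 0.1

```text
clock: 38.15
tcp_pos: [0.4387, -0.1734, 0.0857]
orientation: [-0.0, 0.738, 0.675, 0.0]
wrist_force: [0.7, -0.2, 0.2]
finger_gap: 0.0768
grip_force: 0.0
```

Emit:
carry_out:
  increments:
    - [[0, 0, -0.03, 0, 0, 0], [0, 0, -0.1, 0, 0, 0], [0, 0, -0.2, 0, 0, 0], [0, 0, -0.3, 0, 0, 0], [0, 0, -0.35, 0, 0, 0]]

```text
clock: 38.78
tcp_pos: [0.4396, -0.1739, 0.2638]
orientation: [0.002, 0.738, 0.675, 0.001]
wrist_force: [-0.1, -0.9, -0.1]
finger_gap: 0.077
grip_force: 0.0
```

Emit:
carry_out:
  increments:
    - [[-0.1, 0, 0, 0, 0, 0], [-0.2, 0, 0, 0, 0, 0], [-0.2, 0, 0, 0, 0, 0], [-0.2, 0, 0, 0, 0, 0]]

```text
clock: 39.28
tcp_pos: [0.4295, -0.2727, 0.2605]
orientation: [-0.001, 0.738, 0.675, 0.0]
wrist_force: [-0.2, 1.6, 0.1]
finger_gap: 0.0769
grip_force: 0.0
```

```bash
python3 - <<'E'
from go import *
np.set_printoptions(suppress=True,precision=4)
for c in("top","side"):
    P,I=cloud(c);cv2.imwrite(f"pics/end_{c}.png",I)
    for n,g in dict(duck=(.458,.041),bantam=(.452,-.03),goose=(.4455,-.102),hen=(.439,-.1735)).items(): print(n,*egg(P,n,g))
E
```

```text
duck [  0.4573   0.0428   0.0958 575.       0.0007] 0.094
bantam [  0.4504  -0.0296   0.0812 313.       0.0008] 0.08
goose [  0.4433  -0.1009   0.1046 787.       0.0007] 0.10300000000000001
hen [  0.4377  -0.1728   0.0875 444.       0.0008] 0.08600000000000001
duck [0.458 0.041 0.094 0.      nan] 0.094
bantam [ 0.452 -0.03   0.08   0.       nan] 0.08
goose [ 0.4455 -0.102   0.103   0.         nan] 0.10300000000000001
hen [ 0.439  -0.1735  0.086   0.         nan] 0.08600000000000001
  return _methods._mean(a, axis=axis, dtype=dtype,
  ret = ret.dtype.type(ret / rcount)
```

View pics/end_side.png

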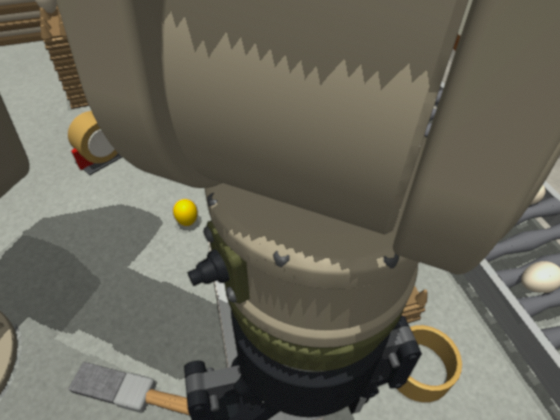

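View pics/end_top.png

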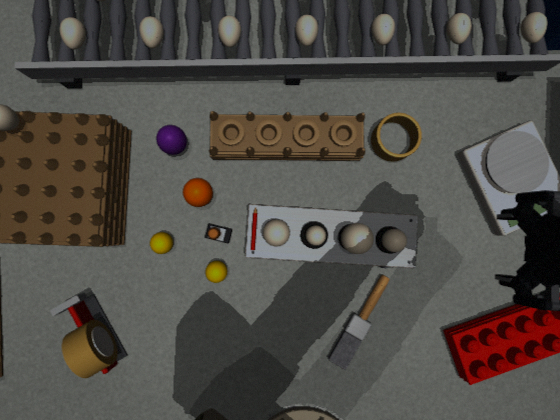

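The top view shows all four eggs upright in order on the rings (275,233; 315,236; 356,238; 393,240), the tray empty and the arm clear. The arm blocks the side view.

```bash
python3 -c "
from workcell import env
print(env.hand_in())"
```

```text
the job is handed in; nothing more can be done
None
```

The job is handed in: all four eggs stand upright, point down, in the rings in tray order (duck, bantam, goose, hen from the left), checked in the top camera view; `hand_in` gave no verdict.

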